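Register a hand printing block on its bed

TASK

Pick up the rectangular hand printing block and set it down gently on the small wooden register bed, its long side along the long back bar. First press it firmly but gently against the long back bar alone; then, keeping it against that bar, slide it along until it is pressed firmly against the short side bar too, and let go, leaving it flat and square with no edge overhanging the bed. Never force the bars (over 15 N is too much), and do not disturb the round stamp, jar, tub and bowl standing around.

Things in the scene. Friction and masses are not known exactly. Their poses are not given: they have to be found in the camera images.
- block_grip (a point): Middle of the bar handle of the loose printing block, 45 mm above its underside. The block: a dark wooden plate 70 (x) x 90 (y) x 22 mm, brass face below, and on top, centred, a wooden bar handle 20 thick (x) x 60 long (y), from 22 to 68 mm above the underside. Stands upright on the table, 0.2 to 0.4 kg; z up, y the long way; a half turn makes no difference.
- bed: Fixed wooden platform on a pedestal; origin on the table under the platform's centre, z up. Flat waxed top 90 (x) x 110 (y) mm, 50 mm above the table. The long back bar stands along its +x edge, the short side bar along its +y edge. The block's y goes along the bed's y; centred, it leaves 10 mm free all round. Bar holders reach to x = +78, y = +88 mm, 69 mm above the table.
- back_bar (a joint): How far (m) the long back bar is pressed back (bed +x) on stiff buffers: 0 untouched, about 10 N per mm. 76 mm long (y, centred), 12 thick, standing 1 to 19 mm above the platform. Its setting varies and is not measured: the untouched face is 30.5 to 39.5 mm from the platform's centre (35 centres the block); find it by feel. A firm press is 5 to 11 N for half a second.
- side_bar (a joint): The same for the short side bar, pressed towards bed +y, about 10 N per mm: 50 mm long (x, centred), 12 thick, same height. Its untouched face is 40.5 to 49.5 mm from the platform's centre (45 centres the block), not measured. A firm press is 5 to 11 N for half a second, over and above the sliding friction (up to 5 N).
- round_stamp: Bystander: round wooden stamp with a knob, 52 mm across, 58 mm tall; origin under its centre.
- paint_jar: Bystander: small amber glass paint jar, 42 mm across, 55 mm tall; origin under its centre.
- gesso_tub: Bystander: white plastic tub, 90 mm across, 110 mm tall; origin under its centre.
- bowl: Bystander: white ceramic bowl, 110 mm across, 50 mm tall; origin under its centre.
There are look-alikes about, which are no part of the job. What is shaped like the part that bears block_grip but blue or purple is not meant.

How it is judged:
By the outcome, as a careful person would: the job done as asked, in the order asked, and still so for the second after the job is handed in, with the robot touching nothing.
It also fails if it takes over 61 s, if anything falls off the work surface, if the arm or the gripper's body presses on something with over 40 N, if the wrist force passes 120 N, or if a joint passes its speed limit or range.

ROBOT

A 6-joint arm with a two-finger parallel gripper is mounted at the origin on the work surface. World frame = base frame: x ahead of the robot, y to its left, z up, the work surface at z = 0. Lengths are in m, angles in rad, forces in N, time in s.
With the tool pointing down it reaches from about 0.375 to 0.975 m from the base axis. Payload 3.8 kg.
Tool frame: the origin (TCP) lies where the fingers leave the gripper's body, on its centre line; the fingertips stand 73 mm ahead of it and the grasp point (between the pads) lies 54 mm ahead of it (nose_length is the distance from the TCP to the fingertips, in m); z points along the fingers, y is the line along which they close (so a half turn about z gives the same grasp; the last joint's range is limited). The gripper opens to 85 mm and grips with 20 to 120 N. Pads are 22 mm wide; open, the fingers measure 114 mm over their backs; the gripper's body (76 mm by 85 mm) begins 54 mm behind the grasp point. The pads swing forward as they close: fully open they stand 13 mm farther back than shut.
Start: joints at [-1.343, 0.264, 1.604, -0, 1.274, -0.037], TCP at [0.177, -0.651, 0.304] pointing down, gripper open.
Joint ranges: [-2.63, 2.63], [-0.94, 2.18], [0.31, 2.57], [-1.31, 4.45], [0, 2.66], [-2.55, 2.55]. Speed limits (rad/s): [2.57, 2.57, 3.14, 3.14, 3.14, 3.14].

INTERFACE

Orientations are given as a rotation vector (axis times angle).
In Python, from workcell import read_state, read_camera, calibration, finish_job, look_for, cut_out, tip_of, nose_length gives the robot as it stands.
- The arm moves only by the tool step_arm, never from a script. Its argument "targets" is a list of rows, each a list of 3 entries, a list of its own where there are three numbers: the turn, a rotation vector about the tool's x, y, z in rad, then the shift along the tool's x, y, z in mm, then the finger opening in mm, from 0 to 85.4. In form: [[[ax, ay, az], [x, y, z], grip], ...]. A call has 1 to 5 rows; each row shifts and turns the commanded pose from where the row before left it, along the tool's axes as they then stand; what a row does not reach is not made up. A row lasts 1/12 s, in which the tool goes at most 41.7 mm and 7.16 degrees, less where a joint would pass 70% of its speed; a pose out of reach is approached as far as the arm can. A call with a gripper value outside its range is refused whole. The fingers move at their own pace and stop on an object; "grip_force" is the grip in N (left out, the last holds). Time passes only in rows, so rows that do not move let the fingers close. It gives the time, the measured TCP pose, the force, the opening and the grip force at its end, in the units of the state.
- read_state(): the state, without advancing time (a new reading comes with each control period).
- read_camera(name): name is "side" or "top"; returns the picture (384x512x3 uint8, red, green, blue); there is no depth.
- calibration(name): a dict with "camera_matrix" (3x3 intrinsics, pixels), "R" (3x3) and "t" (3): a world point X has camera coordinates R X + t. Camera axes: x right, y down, z forward; pixel columns grow to the right and rows downward; lengths in m; the calibration is good to about 2 mm. A picture is of the moment at which its call begins. calibration takes no time and is no camera call.
- finish_job(): hands the job in; it is judged then, once.
Trained networks look in the newest picture that a camera, given by its name, has taken for a name from the list of things; names that differ only in an ending like _2 or _b are one class to them, and where a whole thing is asked for, a point or a joint stands for the part that bears it (a point fixed in the world has none). Each returns a list of dicts, best first, with "score" (0 to 1); they miss things now and then, are a little off and sometimes report something else, mostly with a low value. They report only what shows in the picture. A call takes as long as a camera call. They do not tell look-alikes from the thing itself.
- look_for(camera, query): "extent" ([left, top, right, bottom] in pixels, round what is visible of it).
- cut_out(camera, query): "region" (384x512 bool, what is visible of it) and "extent" ([left, top, right, bottom] in pixels, round what is visible of it).
- tip_of(camera, query): "at" ([row, column] in pixels: a listed point, or the origin of a listed thing).
The state is a dict: "time": time; "q": joint angles; "joint_vel": joint speeds; "joint_torque": joint torques, N m; "tool_pos": TCP position; "tcp_rot": TCP orientation; "wrist_force": force on the tool from outside, world axes, zero at the start; "torque": the same for the moment, N m; "width": opening from 0.0 (shut) to 1.0 (fully open); "grip_force": force on a finger pad.
Only numpy, scipy, OpenCV 4.12 (cv2) and the standard library are available. Lean on these libraries where they do the work, as an engineer would, in place of code of your own. Each camera call takes 0.05 s, during which the arm holds its last target. There are 200 camera calls.

## Working session

There is one attempt and no reset: what is moved stays moved. The work goes in short steps, Python scripts to look and compute and a tool call to move; the robot and the scene stay as the last step left them, time stands still between calls to the robot, and variables do not carry over. Pictures are saved under pics/ and viewed, at most 10 in all, crops included, and the job is handed in when it is done.

Besides the shell and the picture viewer there is one more tool, called after "Request:" by a JSON object that holds its "fn" and its "kwargs". step_arm: Moves the arm, as the interface text tells. Its arguments: {"type":"object","properties":{"targets":{"type":"array","items":{"type":"array"}},"grip_force":{"type":"number"}},"required":["targets"]}

```bash
mkdir -p pics
python3 - <<'E'
from workcell import *
import cv2,numpy as np
s=read_state();print(s)
ims=[]
for c in("top","side"):
    im=read_camera(c);cv2.imwrite(f"pics/{c}0.png",im[:,:,::-1])
    k=calibration(c);print(c,k)
    for n in("block_grip","bed","round_stamp","paint_jar","gesso_tub","bowl","back_bar","side_bar"):
        print(n,[(np.round(d["at"]),round(d["score"],2)) for d in tip_of(c,n)] if 'bar' not in n else '',[(np.round(d["extent"]),round(d["score"],2)) for d in look_for(c,n)])
E
```

```text
{'time': 0.0, 'q': array([-1.34292386e+00,  2.64750068e-01,  1.60538142e+00,  3.00801516e-05,
        1.27368434e+00, -3.68880123e-02]), 'joint_vel': array([-4.57763589e-04,  6.96092009e-05, -4.98696960e-04,  9.10033543e-05,
       -1.37277548e-03,  1.61353710e-03]), 'joint_torque': array([ 7.08844891e-04, -5.15109730e+01, -3.67318118e+01,  2.94877891e-04,
        1.30044058e-02,  1.37727031e-05]), 'tool_pos': array([ 0.17651806, -0.65092271,  0.30255991]), 'tcp_rot': array([-3.11191078e+00, -4.14364934e-01,  2.87805495e-04]), 'wrist_force': array([ 0.60927374, -0.11097187, -0.30087959]), 'torque': array([-0.01439766,  0.0262503 ,  0.00143462]), 'grip_force': 0.0, 'width': 0.9998843402813572}
top {'camera_matrix': array([[447.69757433,   0.        , 247.7510903 ],
       [  0.        , 447.69757433, 188.94044575],
       [  0.        ,   0.        ,   1.        ]]), 'R': array([[ 0.04818792, -0.99883076, -0.00387717],
       [-0.97494132, -0.04619067, -0.21761398],
       [ 0.21718045,  0.01426638, -0.97602721]]), 't': array([0.02704991, 0.56781446, 0.84599749])}
block_grip [(array([
[... 1181 characters left out ...]
), (array([247., 244.]), 0.76)] [(array([143., 234., 191., 283.]), 0.95), (array([226., 231., 262., 283.]), 0.89), (array([271., 282., 319., 336.]), 0.7)]
bed [(array([155., 325.]), 0.58)] [(array([284., 120., 354., 178.]), 0.66)]
round_stamp [(array([182., 254.]), 0.59)] []
paint_jar [(array([211., 314.]), 0.88)] [(array([307., 195., 322., 223.]), 0.84)]
gesso_tub [(array([148., 232.]), 0.88)] [(array([216., 107., 247., 159.]), 0.76), (array([307., 196., 322., 223.]), 0.37), (array([245., 166., 266., 190.]), 0.3)]
bowl [(array([184., 188.]), 0.97)] [(array([164., 154., 211., 194.]), 0.85)]
back_bar  [(array([303., 123., 325., 140.]), 0.63)]
side_bar  [(array([308., 141., 325., 152.]), 0.6)]
```

View pics/top0.png

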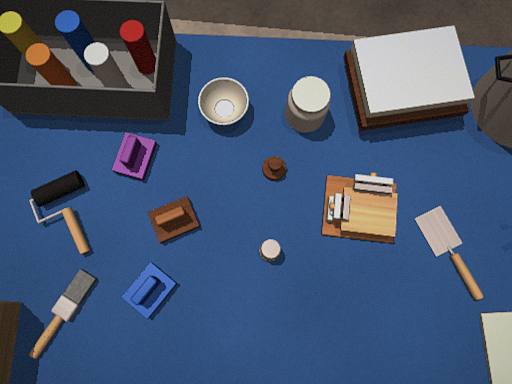

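View pics/side0.png

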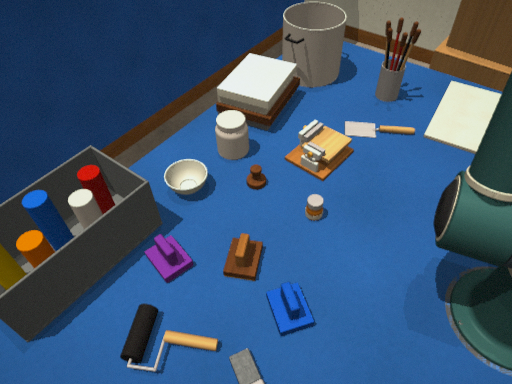

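The top view shows the brown block at about column 173, row 217. The bed is around column 362, row 210, with the long bar on its upper edge (world +x) and the short bar on its left (+y). The stamp is at (273,168) and the jar at (270,250), and the purple and blue blocks are look-alikes. The side view agrees. Next I'll zoom in and fit poses.

```bash
cat > h.py <<'E'
import numpy as np,cv2
from workcell import *
from scipy.optimize import minimize
from scipy.spatial import ConvexHull
def proj(c,P):
    k=calibration(c);X=np.asarray(P)@k["R"].T+k["t"];p=X@k["camera_matrix"].T
    return p[:,:2]/p[:,2:]
def ray(c,uv,z):
    k=calibration(c);d=k["R"].T@np.linalg.solve(k["camera_matrix"],[uv[0],uv[1],1]);o=-k["R"].T@k["t"]
    return o+d*(z-o[2])/d[2]
def box(x0,x1,y0,y1,z0,z1):
    return np.array([[x,y,z] for x in(x0,x1) for y in(y0,y1) for z in(z0,z1)])
def place(B,p,z0=0):
    c,s=np.cos(p[2]),np.sin(p[2]);return B@np.array([[c,s,0],[-s,c,0],[0,0,1]])+[p[0],p[1],z0]
E
python3 - <<'E'
from h import *
def tri(a,b):
    A=[];y=[]
    for c,uv in(("top",a),("side",b)):
        k=calibration(c);M=k["camera_matrix"]@np.c_[k["R"],k["t"]]
        for i in(0,1): r=M[i]-uv[i]*M[2];A.append(r[:3]);y.append(-r[3])
    return np.round(np.linalg.lstsq(np.array(A),np.array(y),rcond=None)[0],4)
for n,a,b in(("block",(170,216),(244,247)),("bed",(362,213),(325,155)),("stamp",(273,170),(254,182)),("jar",(267,247),(314,211)),("tub",(302,112),(232,148)),("bowl",(223,104),(188,184))): print(n,tri(a,b),ray("top",a,0.045 if n=="block" else 0))
t=cv2.imread("pics/top0.png");s=cv2.imread("pics/side0.png")
R=lambda im,x,y:cv2.resize(im[y:y+90,x:x+100],(400,300) if 0 else (400,360),interpolation=cv2.INTER_CUBIC)
cv2.imwrite("pics/z1.png",np.vstack([np.hstack([R(t,310,165),R(t,125,175)])[:300*2//1],np.hstack([R(s,275,105),R(s,195,215)])])[:720])
im=cv2.imread("pics/z1.png");cv2.imwrite("pics/z1.png",cv2.resize(im,(660,594)))
E
```

```text
block [0.5021 0.2073 0.0566] [0.50567785 0.21037872 0.045     ]
bed [ 0.5355 -0.1923  0.0032] [ 0.53858842 -0.19226344  0.        ]
stamp [0.6272 0.003  0.0016] [0.62492523 0.00179817 0.        ]
jar [0.4508 0.0075 0.0168] [0.45628024 0.0084072  0.        ]
tub [ 0.7585 -0.0582  0.0093] [ 0.76339784 -0.05873273  0.        ]
bowl [0.7659 0.1179 0.0106] [0.77438996 0.12067165 0.        ]
```

View pics/z1.png

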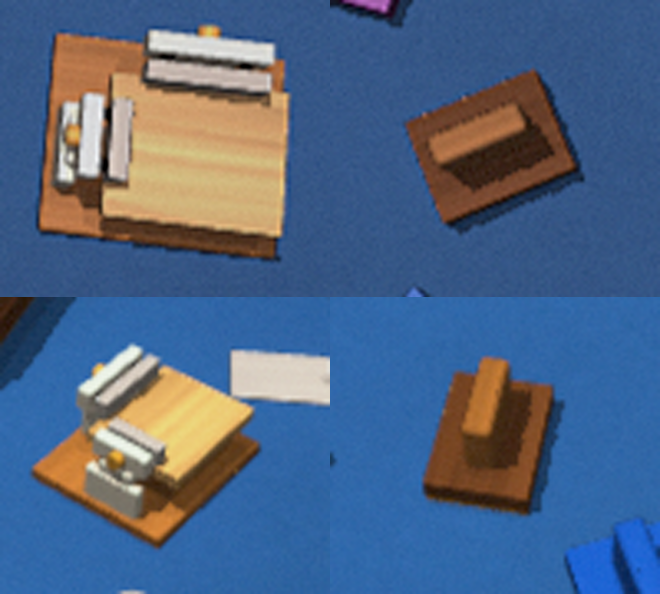

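The zoom shows the block clearly, and all four corners of the platform's top are visible in the top view. I'll fit the block's pose to its silhouette in both cameras and the bed's pose to those corners.

```bash
cat >> h.py <<'E'
def fill(c,boxes):
    m=np.zeros((384*4,512*4),np.uint8)
    for B in boxes:
        q=proj(c,B)*4+1.5;h=cv2.convexHull(q.astype(np.float32));cv2.fillConvexPoly(m,np.round(h).astype(int),1)
    return cv2.resize(m.astype(np.float32),(512,384),interpolation=cv2.INTER_AREA)
def fit(cams,boxes,masks,x0,z0=0):
    def cost(p): return sum(np.abs(fill(c,[place(B,p,z0) for B in boxes])-m).sum()/max(m.sum(),1) for c,m in zip(cams,masks))
    sim=np.array([x0]+[np.add(x0,d) for d in([.01,0,0],[0,.01,0],[0,0,.2])])
    return minimize(cost,x0,method="Nelder-Mead",options=dict(initial_simplex=sim,xatol=1e-4,fatol=1e-4))
BLOCK=[box(-.035,.035,-.045,.045,0,.022),box(-.01,.01,-.03,.03,.022,.068)]
def brown(im,uv,r):
    b=(im[:,:,0].astype(int)>im[:,:,2]+5);m=np.zeros(b.shape);u,v=map(int,uv);m[v-r:v+r,u-r:u+r]=b[v-r:v+r,u-r:u+r];return m
E
python3 - <<'E'
from h import *
I={c:cv2.imread(f"pics/{c}0.png")[:,:,::-1] for c in("top","side")}
mt=brown(I["top"],(174,217),32);ms=brown(I["side"],(244,256),32)
for a in(.3,-.3):
  for cs,m in((("top","side"),(mt,ms)),(("top",),(mt,)),(("side",),(ms,))):
    r=fit(cs,BLOCK,m,[.5,.207,a]);print(a,cs,r.x.round(4),round(r.fun,3))
P=np.array([[-.045,.055,.05],[-.045,-.055,.05],[.045,-.055,.05],[.045,.055,.05]])
uvt=np.array([[341.2,231.1],[395.5,236.5],[397.3,193.2],[343.9,187.7]]);uvs=np.array([[327.4,160.5],[351.7,138.6]])
print(np.array([ray("top",u,.05) for u in uvt]).round(4), np.array([ray("side",u,.05) for u in uvs]).round(4))
from scipy.optimize import least_squares
g=lambda p:np.r_[(proj("top",place(P,p))-uvt).ravel(),(proj("side",place(P,p)[[1]])-uvs[[1]]).ravel()*1]
r=least_squares(g,[.535,-.192,0]);print(r.x,r.fun.round(1),proj("side",place(P,r.x)))
E
```

```text
0.3 ('top', 'side') [0.5043 0.2083 0.4612] 0.149
0.3 ('top',) [0.5051 0.2085 0.4431] 0.064
0.3 ('side',) [0.5042 0.2081 0.4802] 0.08
-0.3 ('top', 'side') [0.5048 0.2083 0.4466] 0.154
-0.3 ('top',) [0.5056 0.2089 0.4289] 0.065
-0.3 ('side',) [0.504  0.2078 0.4525] 0.082
[[ 0.4907 -0.1379  0.05  ]
 [ 0.485  -0.2468  0.05  ]
 [ 0.5743 -0.2525  0.05  ]
 [ 0.5807 -0.1432  0.05  ]] [[ 0.4946 -0.133   0.05  ]
 [ 0.4849 -0.2461  0.05  ]]
[ 0.53272234 -0.19499274 -0.05783371] [-0.2 -0.2  0.3  0.2 -0.  -0.1 -0.2 -0.1  0.3 -0.2] [[329.48532793 160.08641255]
 [352.00062149 138.41427617]
 [324.52484036 125.23517424]
 [301.41542269 145.42666653]]
```

Request:
{"fn": "step_arm", "kwargs": {"targets": [[[0,0,0],[21.7,-29.7,4.8],55],[[0,0,0],[21.7,-29.7,4.8],55],[[0,0,0],[21.7,-29.7,4.8],55],[[0,0,0],[21.7,-29.7,4.8],55],[[0,0,0],[21.7,-29.7,4.8],55]], "grip_force": 40}}

```text
time: 1.92
tool_pos: [0.2428, -0.4782, 0.2796]
tcp_rot: [3.114, 0.414, 0.0]
wrist_force: [1.2, 0.5, 0.3]
width: 0.645
grip_force: 0.0
```

Request:
{"fn": "step_arm", "kwargs": {"targets": [[[0,0,0],[21.7,-29.7,4.8],55],[[0,0,0],[21.7,-29.7,4.8],55],[[0,0,0],[21.7,-29.7,4.8],55],[[0,0,0],[21.7,-29.7,4.8],55],[[0,0,0],[21.7,-29.7,4.8],55]]}}

```text
time: 2.33
tool_pos: [0.3086, -0.3064, 0.2559]
tcp_rot: [3.114, 0.414, 0.001]
wrist_force: [0.5, -0.7, -0.0]
width: 0.646
grip_force: 0.0
```

Request:
{"fn": "step_arm", "kwargs": {"targets": [[[0,0,0],[21.7,-29.7,4.8],55],[[0,0,0],[21.7,-29.7,4.8],55],[[0,0,0],[21.7,-29.7,4.8],55],[[0,0,0],[21.7,-29.7,4.8],55],[[0,0,0],[21.7,-29.7,4.8],55]]}}

```text
time: 2.75
tool_pos: [0.3745, -0.1347, 0.2322]
tcp_rot: [3.113, 0.414, 0.002]
wrist_force: [1.2, 0.5, -0.7]
width: 0.646
grip_force: 0.0
```

Request:
{"fn": "step_arm", "kwargs": {"targets": [[[0,0,0],[21.7,-29.7,4.8],55],[[0,0,0],[21.7,-29.7,4.8],55],[[0,0,0],[21.7,-29.7,4.8],55],[[0,0,0],[21.7,-29.7,4.8],55],[[0,0,0],[21.7,-29.7,4.8],55]]}}

```text
time: 3.17
tool_pos: [0.4405, 0.0374, 0.2081]
tcp_rot: [3.114, 0.415, 0.002]
wrist_force: [0.2, -0.5, -0.3]
width: 0.643
grip_force: 0.0
```

Request:
{"fn": "step_arm", "kwargs": {"targets": [[[0,0,0],[21.7,-29.7,4.8],55],[[0,0,0],[21.7,-29.7,4.8],55],[[0,0,0],[21.7,-29.7,4.8],55],[[0,0,0],[21.7,-29.7,4.8],55],[[0,0,0],[21.7,-29.7,4.8],55]]}}

```text
time: 3.58
tool_pos: [0.5063, 0.2092, 0.1838]
tcp_rot: [-3.114, -0.416, -0.001]
wrist_force: [0.6, 0.6, 0.5]
width: 0.644
grip_force: 0.0
```

Request:
{"fn": "step_arm", "kwargs": {"targets": [[[0,0,-0.12],[0,0,0],55],[[0,0,-0.12],[0,0,0],55],[[0,0,-0.12],[0,0,0],55],[[0,0,-0.12],[0,0,0],55],[[0,0,-0.12],[0,0,0],55]]}}

```text
time: 4.0
tool_pos: [0.506, 0.2074, 0.1839]
tcp_rot: [2.848, 1.326, 0.0]
wrist_force: [-0.5, 0.0, -0.1]
width: 0.644
grip_force: 0.0
```

Request:
{"fn": "step_arm", "kwargs": {"targets": [[[0,0,-0.12],[0,0,0],55],[[0,0,-0.12],[0,0,0],55],[[0,0,-0.12],[0,0,0],55],[[0,0,-0.12],[0,0,0],55],[[0,0,-0.12],[0,0,0],55]]}}

```text
time: 4.42
tool_pos: [0.506, 0.2072, 0.1841]
tcp_rot: [2.33, 2.108, 0.001]
wrist_force: [0.0, 0.1, 0.3]
width: 0.641
grip_force: 0.0
```

Request:
{"fn": "step_arm", "kwargs": {"targets": [[[0,0,-0.12],[0,0,0],55],[[0,0,-0.12],[0,0,0],55],[[0,0,-0.12],[0,0,0],55],[[0,0,-0.12],[0,0,0],55],[[0,0,-0.076],[0,0,0],55]]}}

```text
time: 4.83
tool_pos: [0.506, 0.2072, 0.1841]
tcp_rot: [1.662, 2.666, 0.0]
wrist_force: [0.2, 0.2, 0.3]
width: 0.64
grip_force: 0.0
```

Request:
{"fn": "step_arm", "kwargs": {"targets": [[[0,0,0],[0,0,25],55],[[0,0,0],[0,0,25],55],[[0,0,0],[0,0,18],55],[[0,0,0],[0,0,10],55],[[0,0,0],[0,0,5],55]]}}

```text
time: 5.25
tool_pos: [0.5049, 0.2068, 0.0992]
tcp_rot: [-1.669, -2.659, 0.004]
wrist_force: [-0.3, 0.3, 0.1]
width: 0.646
grip_force: 0.0
```

Request:
{"fn": "step_arm", "kwargs": {"targets": [[[0,0,0],[0,0,0],10],[[0,0,0],[0,0,0],10],[[0,0,0],[0,0,0],10],[[0,0,0],[0,0,0],10],[[0,0,0],[0,0,0],10]]}}

```text
time: 5.67
tool_pos: [0.507, 0.2075, 0.1023]
tcp_rot: [1.669, 2.66, 0.003]
wrist_force: [0.9, 0.1, 2.0]
width: 0.233
grip_force: 40.7
```

Request:
{"fn": "step_arm", "kwargs": {"targets": [[[0,0,0],[0,0,0],10],[[0,0,0],[0,0,0],10],[[0,0,0],[0,0,0],10],[[0,0,0],[0,0,0],10],[[0,0,0],[0,0,0],10]]}}

```text
time: 6.08
tool_pos: [0.507, 0.2075, 0.1023]
tcp_rot: [1.669, 2.66, 0.003]
wrist_force: [0.5, 0.2, 6.1]
width: 0.226
grip_force: 41.2
```

Request:
{"fn": "step_arm", "kwargs": {"targets": [[[0,0,0],[0,0,-10],10],[[0,0,0],[0,0,-25],10],[[0,0,0],[0,0,-30],10],[[0,0,0],[0,0,-30],10],[[0,0,0],[0,0,-20],10]], "grip_force": 60}}

```text
time: 6.5
tool_pos: [0.5059, 0.2071, 0.2181]
tcp_rot: [1.67, 2.661, 0.001]
wrist_force: [0.8, 0.6, -3.5]
width: 0.224
grip_force: 59.5
```

Request:
{"fn": "step_arm", "kwargs": {"targets": [[[0,0,0],[0,0,0],10],[[0,0,0],[0,0,0],10],[[0,0,0],[0,0,0],10]]}}

```text
time: 6.75
tool_pos: [0.5045, 0.2066, 0.2139]
tcp_rot: [-1.669, -2.659, 0.004]
wrist_force: [-1.0, -0.6, -3.1]
width: 0.226
grip_force: 59.5
```

Run:
```python
from h import *
from scipy.spatial.transform import Rotation as Ro
s=read_state();R=Ro.from_rotvec(s["tcp_rot"]).as_matrix();t=s["tool_pos"];print(t,R.round(3),s["wrist_force"],s["torque"],s["q"])
dx,dy=.5327-.0085*np.cos(-.058)+(-.0085)*np.sin(.058),0
Bx=np.array([np.cos(-.058),np.sin(-.058)]);By=np.array([-Bx[1],Bx[0]])
g=np.array([.5327,-.195])-.0085*Bx-.0085*By
d=np.r_[g-t[:2],0];print("goal",g,"tool shift mm",(R.T@d*1000).round(1),"yaw y",np.arctan2(R[1,1],R[0,1]))
```

```text
[0.50449271 0.20662519 0.21392142] [[-0.435  0.9   -0.003]
 [ 0.9    0.435 -0.001]
 [ 0.    -0.003 -1.   ]] [-0.99643612 -0.59505461 -3.05708274] [-0.03280777 -0.04489282  0.06233255] [ 3.43045496e-01  9.62161984e-02  1.97404166e+00 -1.40532174e-05
  1.07479351e+00 -1.06954764e-01]
goal [ 0.52372157 -0.20299298] tool shift mm [-377.2 -160.9    0.4] yaw y 0.45000758334686214
```

Request:
{"fn": "step_arm", "kwargs": {"targets": [[[0,0,0],[-20,-8.5,0],10],[[0,0,0],[-32,-13.6,0],10],[[0,0,0],[-35,-15,0],10],[[0,0,0],[-35,-15,0],10],[[0,0,0],[-35,-15,0],10]]}}

```text
time: 7.17
tool_pos: [0.5116, 0.0352, 0.2127]
tcp_rot: [-1.666, -2.658, 0.005]
wrist_force: [0.9, 0.7, -3.4]
width: 0.227
grip_force: 59.4
```

Request:
{"fn": "step_arm", "kwargs": {"targets": [[[0,0,0],[-35,-15,0],10],[[0,0,0],[-35,-15,0],10],[[0,0,0],[-35,-15,0],10],[[0,0,0],[-35,-15,0],10],[[0,0,0],[-35,-15,0],10]]}}

```text
time: 7.58
tool_pos: [0.5202, -0.1549, 0.2126]
tcp_rot: [-1.667, -2.656, 0.002]
wrist_force: [0.1, 0.7, -3.8]
width: 0.224
grip_force: 59.4
```

Request:
{"fn": "step_arm", "kwargs": {"targets": [[[0,0,0],[-25,-10.5,0],10],[[0,0,0],[-20,-8.3,0],10],[[0,0,0.05],[0,0,0],10],[[0,0,0.11],[0,0,0],10],[[0,0,0.11],[0,0,0],10]]}}

```text
time: 8.0
tool_pos: [0.523, -0.2024, 0.2122]
tcp_rot: [-2.017, -2.4, 0.003]
wrist_force: [0.8, 0.6, -3.4]
width: 0.228
grip_force: 59.5
```

Request:
{"fn": "step_arm", "kwargs": {"targets": [[[0,0,0.11],[0,0,0],10],[[0,0,0.08],[0,0,0],10],[[0,0,0.048],[0,0,0],10],[[0,0,0],[0,0,0],10],[[0,0,0],[0,0,0],10]]}}

```text
time: 8.42
tool_pos: [0.5236, -0.2017, 0.2132]
tcp_rot: [-2.28, -2.155, 0.003]
wrist_force: [0.1, -0.3, -3.1]
width: 0.227
grip_force: 59.4
```

Run:
```python
from h import *
from scipy.spatial.transform import Rotation as Ro
s=read_state();R=Ro.from_rotvec(s["tcp_rot"]).as_matrix();t=s["tool_pos"];print(t,R.round(4),s["wrist_force"],s["torque"])
g=np.array([.52372,-.20299]);print("shift",(R.T@np.r_[g-t[:2],0]*1000).round(1),"yaw",np.arctan2(R[1,1],R[0,1]))
z0=t[2]-.1023
for c in("top","side"):
    im=read_camera(c);cv2.imwrite(f"pics/{c}1.png",im[:,:,::-1])
    pr=proj(c,place(BLOCK[0],[t[0],t[1],-.058],z0));print(pr.round().astype(int).tolist())
    v=im[:,:,::-1].copy();u0,v0=(pr.mean(0)-[60,54]).astype(int);u0=max(u0,0);v0=max(v0,0)
    cr=cv2.resize(v[v0:v0+108,u0:u0+120],(480,432),interpolation=cv2.INTER_CUBIC)
    h=cv2.convexHull((pr-[u0,v0]).astype(np.float32)*4+1.5);cv2.polylines(cr,[np.round(h).astype(int)],True,(0,255,0),1)
    pb=proj(c,place(np.array([[-.045,.055,.05],[-.045,-.055,.05],[.045,-.055,.05],[.045,.055,.05]]),[.5327,-.195,-.058]));cv2.polylines(cr,[np.round((pb-[u0,v0])*4+1.5).astype(int)],True,(0,0,255),1)
    cv2.imwrite(f"pics/{c}1z.png",cr);print(u0,v0)
a=[cv2.imread(f"pics/{c}1z.png") for c in("top","side")];cv2.imwrite("pics/z2.png",cv2.resize(np.hstack(a),(800,360)))
```

```text
[ 0.52364156 -0.20171902  0.21321733] [[ 0.0565  0.9984 -0.0044]
 [ 0.9984 -0.0565  0.0019]
 [ 0.0017 -0.0045 -1.    ]] [ 0.13838068 -0.33102524 -3.11817727] [-0.00372794 -0.03344241  0.02863235]
shift [-1.3  0.2 -0. ] yaw -0.05649132645862834
[[405, 232], [409, 231], [357, 227], [359, 226], [406, 196], [410, 193], [359, 191], [361, 188]]
323 156
[[355, 121], [356, 114], [336, 139], [337, 132], [332, 111], [333, 104], [313, 127], [313, 120]]
274 66
```

View pics/z2.png

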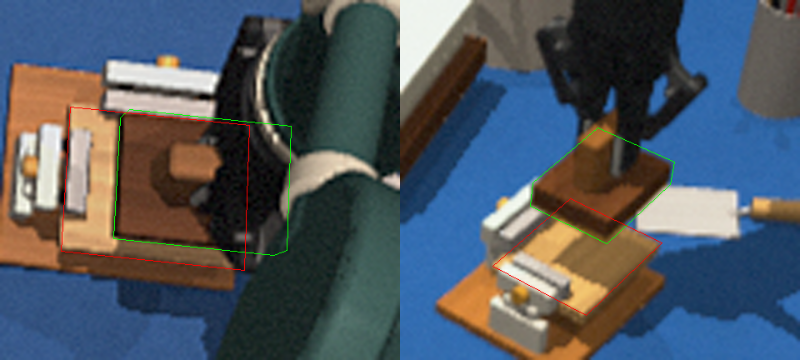

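The block's model outline (green), drawn from the hand pose, matches the block to about 1 mm in both views, and its yaw matches the bed's. Lowering it now, with slow final steps.

Request:
{"fn": "step_arm", "kwargs": {"targets": [[[0,0,0],[-1,0,15],10],[[0,0,0],[0,0,15],10],[[0,0,0],[0,0,13],10],[[0,0,0],[0,0,7],10],[[0,0,0],[0,0,3],10]]}}

```text
time: 8.93
tool_pos: [0.5238, -0.2028, 0.1608]
tcp_rot: [-2.282, -2.154, 0.002]
wrist_force: [0.0, -0.8, -4.1]
width: 0.229
grip_force: 59.3
```

Request:
{"fn": "step_arm", "kwargs": {"targets": [[[0,0,0],[0,0,1],10],[[0,0,0],[0,0,1],10],[[0,0,0],[0,0,1],10],[[0,0,0],[0,0,0],10]]}}

```text
time: 9.27
tool_pos: [0.5254, -0.2035, 0.1605]
tcp_rot: [2.284, 2.155, 0.001]
wrist_force: [0.1, -0.5, -4.7]
width: 0.226
grip_force: 59.3
```

Request:
{"fn": "step_arm", "kwargs": {"targets": [[[0,0,0],[0,0,0.7],10],[[0,0,0],[0,0,0.7],10],[[0,0,0],[0,0,0],10]]}}

```text
time: 9.52
tool_pos: [0.525, -0.2034, 0.1586]
tcp_rot: [2.285, 2.156, 0.0]
wrist_force: [1.0, 0.4, -3.1]
width: 0.226
grip_force: 59.3
```

Request:
{"fn": "step_arm", "kwargs": {"targets": [[[0,0,0],[0,0,0.8],10],[[0,0,0],[0,0,0.8],10],[[0,0,0],[0,0,0],10]]}}

```text
time: 9.77
tool_pos: [0.5248, -0.2033, 0.1567]
tcp_rot: [-2.285, -2.156, 0.0]
wrist_force: [0.3, 0.1, -3.5]
width: 0.227
grip_force: 59.3
```

Request:
{"fn": "step_arm", "kwargs": {"targets": [[[0,0,0],[0,0,0.8],10],[[0,0,0],[0,0,0],10]]}}

```text
time: 9.93
tool_pos: [0.5249, -0.2033, 0.1559]
tcp_rot: [-2.285, -2.156, 0.0]
wrist_force: [0.1, -0.4, -3.6]
width: 0.228
grip_force: 59.3
```

Request:
{"fn": "step_arm", "kwargs": {"targets": [[[0,0,0],[0,0,0.6],10],[[0,0,0],[0,0,0],10]]}}

```text
time: 10.1
tool_pos: [0.5249, -0.2033, 0.1553]
tcp_rot: [-2.285, -2.156, 0.0]
wrist_force: [0.0, 0.3, -4.7]
width: 0.226
grip_force: 59.3
```

Request:
{"fn": "step_arm", "kwargs": {"targets": [[[0,0,0],[0,0,0.6],10],[[0,0,0],[0,0,0.6],10],[[0,0,0],[0,0,0],10]]}}

```text
time: 10.35
tool_pos: [0.5249, -0.2033, 0.1541]
tcp_rot: [-2.285, -2.156, 0.0]
wrist_force: [-0.1, 0.7, -4.0]
width: 0.227
grip_force: 59.3
```

Request:
{"fn": "step_arm", "kwargs": {"targets": [[[0,0,0],[0,0,0.6],10],[[0,0,0],[0,0,0],10]]}}

```text
time: 10.52
tool_pos: [0.5249, -0.2033, 0.1536]
tcp_rot: [-2.285, -2.156, 0.0]
wrist_force: [-0.3, 0.2, -3.9]
width: 0.229
grip_force: 59.3
```

Request:
{"fn": "step_arm", "kwargs": {"targets": [[[0,0,0],[0,0,0.5],10],[[0,0,0],[0,0,0],10]]}}

```text
time: 10.68
tool_pos: [0.5249, -0.2033, 0.1531]
tcp_rot: [-2.285, -2.156, 0.0]
wrist_force: [-0.9, 0.4, -3.7]
width: 0.226
grip_force: 59.3
```

Request:
{"fn": "step_arm", "kwargs": {"targets": [[[0,0,0],[0,0,0.5],10],[[0,0,0],[0,0,0],10]]}}

```text
time: 10.85
tool_pos: [0.5249, -0.2033, 0.1525]
tcp_rot: [-2.285, -2.156, 0.0]
wrist_force: [0.5, -0.5, -3.2]
width: 0.228
grip_force: 59.3
```

Request:
{"fn": "step_arm", "kwargs": {"targets": [[[0,0,0],[0,0,0.5],10],[[0,0,0],[0,0,0],10]]}}

```text
time: 11.02
tool_pos: [0.5251, -0.2034, 0.1523]
tcp_rot: [2.285, 2.156, 0.0]
wrist_force: [-0.2, -0.6, -3.2]
width: 0.225
grip_force: 59.5
```

Request:
{"fn": "step_arm", "kwargs": {"targets": [[[0,0,0],[0,0,0.4],10],[[0,0,0],[0,0,0],10]]}}

```text
time: 11.18
tool_pos: [0.5253, -0.2035, 0.1523]
tcp_rot: [2.284, 2.156, 0.0]
wrist_force: [0.2, -0.0, -0.6]
width: 0.226
grip_force: 59.9
```

Contact found at TCP z of about 0.152. Now feeling for the back bar along tool +y (bed +x).

Request:
{"fn": "step_arm", "kwargs": {"targets": [[[0,0,0],[0,0.5,0],10],[[0,0,0],[0,0.5,0],10],[[0,0,0],[0,0,0],10]]}}

```text
time: 11.43
tool_pos: [0.5263, -0.2036, 0.1523]
tcp_rot: [2.284, 2.156, 0.0]
wrist_force: [-1.4, -0.0, 1.1]
width: 0.23
grip_force: 60.2
```

Request:
{"fn": "step_arm", "kwargs": {"targets": [[[0,0,0],[0,0.5,0],10],[[0,0,0],[0,0,0],10]]}}

```text
time: 11.6
tool_pos: [0.5269, -0.2036, 0.1523]
tcp_rot: [2.284, 2.156, 0.0]
wrist_force: [-0.7, -0.3, 3.3]
width: 0.227
grip_force: 60.4
```

Request:
{"fn": "step_arm", "kwargs": {"targets": [[[0,0,0],[0,0.5,-0.2],10],[[0,0,0],[0,0.3,0],10],[[0,0,0],[0,0,0],10]]}}

```text
time: 11.85
tool_pos: [0.5275, -0.2036, 0.1523]
tcp_rot: [2.284, 2.156, 0.0]
wrist_force: [-0.5, -0.4, 3.7]
width: 0.228
grip_force: 60.4
```

Request:
{"fn": "step_arm", "kwargs": {"targets": [[[0,0,0],[0,0.4,0],10],[[0,0,0],[0,0,0],10]]}}

```text
time: 12.02
tool_pos: [0.5279, -0.2036, 0.1523]
tcp_rot: [2.284, 2.156, 0.0]
wrist_force: [-2.1, -0.4, 5.3]
width: 0.227
grip_force: 60.6
```

Request:
{"fn": "step_arm", "kwargs": {"targets": [[[0,0,0],[0,0.4,0],10],[[0,0,0],[0,0,0],10]]}}

```text
time: 12.18
tool_pos: [0.5283, -0.2036, 0.1523]
tcp_rot: [2.285, 2.156, 0.0]
wrist_force: [-2.5, -0.4, 5.6]
width: 0.226
grip_force: 60.7
```

Request:
{"fn": "step_arm", "kwargs": {"targets": [[[0,0,0],[0,0.5,-0.4],10],[[0,0,0],[0,0.3,0],10],[[0,0,0],[0,0,0],10]]}}

```text
time: 12.43
tool_pos: [0.5289, -0.2035, 0.1523]
tcp_rot: [-2.285, -2.156, -0.0]
wrist_force: [-1.8, 0.2, 3.6]
width: 0.228
grip_force: 60.5
```

Request:
{"fn": "step_arm", "kwargs": {"targets": [[[0,0,0],[0,0.5,0],10],[[0,0,0],[0,0,0],10],[[0,0,0],[0,0,0],10]]}}

```text
time: 12.68
tool_pos: [0.5294, -0.2035, 0.1523]
tcp_rot: [2.285, 2.156, 0.0]
wrist_force: [-0.5, 0.7, 3.0]
width: 0.226
grip_force: 60.5
```

Request:
{"fn": "step_arm", "kwargs": {"targets": [[[0,0,0],[0,0.4,0],10],[[0,0,0],[0,0,0],10],[[0,0,0],[0,0,0],10]]}}

```text
time: 12.93
tool_pos: [0.5298, -0.2035, 0.1523]
tcp_rot: [-2.285, -2.156, -0.0]
wrist_force: [-1.4, -0.3, 2.9]
width: 0.227
grip_force: 60.5
```

Request:
{"fn": "step_arm", "kwargs": {"targets": [[[0,0,0],[0,0.4,0],10],[[0,0,0],[0,0.4,0],10],[[0,0,0],[0,0,0],10]]}}

```text
time: 13.18
tool_pos: [0.5306, -0.2036, 0.1523]
tcp_rot: [-2.285, -2.156, -0.0]
wrist_force: [-1.0, 0.8, 1.5]
width: 0.226
grip_force: 60.5
```

Request:
{"fn": "step_arm", "kwargs": {"targets": [[[0,0,0],[0,0.5,0],10],[[0,0,0],[0,0,0],10]]}}

```text
time: 13.35
tool_pos: [0.5311, -0.2036, 0.1523]
tcp_rot: [-2.285, -2.156, -0.0]
wrist_force: [-0.3, -0.5, 2.3]
width: 0.227
grip_force: 60.4
```

Request:
{"fn": "step_arm", "kwargs": {"targets": [[[0,0,0],[0,0.4,0],10],[[0,0,0],[0,0,0],10]]}}

```text
time: 13.52
tool_pos: [0.5315, -0.2037, 0.1523]
tcp_rot: [-2.285, -2.156, 0.0]
wrist_force: [0.1, 0.6, 2.4]
width: 0.23
grip_force: 60.4
```

Request:
{"fn": "step_arm", "kwargs": {"targets": [[[0,0,0],[0,0.4,0],10],[[0,0,0],[0,0.4,0],10],[[0,0,0],[0,0,0],10]]}}

```text
time: 13.77
tool_pos: [0.5323, -0.2037, 0.1523]
tcp_rot: [-2.285, -2.156, -0.0]
wrist_force: [-1.1, -0.2, 2.1]
width: 0.23
grip_force: 60.4
```

Request:
{"fn": "step_arm", "kwargs": {"targets": [[[0,0,0],[0,0.5,0],10],[[0,0,0],[0,0,0],10]]}}

```text
time: 13.93
tool_pos: [0.5328, -0.2038, 0.1523]
tcp_rot: [-2.285, -2.156, -0.0]
wrist_force: [-1.1, -0.4, 1.7]
width: 0.23
grip_force: 60.3
```

Request:
{"fn": "step_arm", "kwargs": {"targets": [[[0,0,0],[0,0.4,0],10],[[0,0,0],[0,0,0],10]]}}

```text
time: 14.1
tool_pos: [0.5332, -0.2038, 0.1523]
tcp_rot: [-2.285, -2.156, -0.0]
wrist_force: [-0.8, -0.1, 1.6]
width: 0.226
grip_force: 60.3
```

Request:
{"fn": "step_arm", "kwargs": {"targets": [[[0,0,0],[0,0.3,0],10],[[0,0,0],[0,0.3,0],10],[[0,0,0],[0,0,0],10]]}}

```text
time: 14.35
tool_pos: [0.5338, -0.2038, 0.1523]
tcp_rot: [-2.285, -2.156, -0.0]
wrist_force: [-1.0, 0.2, 1.6]
width: 0.228
grip_force: 60.3
```

Request:
{"fn": "step_arm", "kwargs": {"targets": [[[0,0,0],[0,0.4,0],10],[[0,0,0],[0,0,0],10]]}}

```text
time: 14.52
tool_pos: [0.5342, -0.2038, 0.1523]
tcp_rot: [-2.285, -2.156, -0.0]
wrist_force: [-1.0, 0.0, 2.3]
width: 0.227
grip_force: 60.2
```

Request:
{"fn": "step_arm", "kwargs": {"targets": [[[0,0,0],[0,0.3,0],10],[[0,0,0],[0,0,0],10]]}}

```text
time: 14.68
tool_pos: [0.5345, -0.2039, 0.1523]
tcp_rot: [-2.285, -2.156, -0.0]
wrist_force: [-1.4, -0.6, 0.9]
width: 0.229
grip_force: 60.2
```

Request:
{"fn": "step_arm", "kwargs": {"targets": [[[0,0,0],[0,0.3,0],10],[[0,0,0],[0,0.3,0],10],[[0,0,0],[0,0,0],10]]}}

```text
time: 14.93
tool_pos: [0.535, -0.2039, 0.1523]
tcp_rot: [-2.285, -2.156, -0.0]
wrist_force: [-0.9, 0.2, 0.4]
width: 0.224
grip_force: 60.2
```

Request:
{"fn": "step_arm", "kwargs": {"targets": [[[0,0,0],[0,0.4,0],10],[[0,0,0],[0,0,0],10]]}}

```text
time: 15.1
tool_pos: [0.5355, -0.2039, 0.1523]
tcp_rot: [-2.285, -2.156, -0.0]
wrist_force: [-0.4, -0.0, 0.4]
width: 0.229
grip_force: 60.1
```

Request:
{"fn": "step_arm", "kwargs": {"targets": [[[0,0,0],[0,0.3,0],10],[[0,0,0],[0,0,0],10]]}}

```text
time: 15.27
tool_pos: [0.5358, -0.2039, 0.1523]
tcp_rot: [-2.285, -2.156, -0.0]
wrist_force: [-1.1, -0.9, 0.4]
width: 0.228
grip_force: 60.1
```

Request:
{"fn": "step_arm", "kwargs": {"targets": [[[0,0,0],[0,0.3,0],10],[[0,0,0],[0,0.3,0],10],[[0,0,0],[0,0,0],10]]}}

```text
time: 15.52
tool_pos: [0.5364, -0.204, 0.1523]
tcp_rot: [-2.285, -2.156, -0.0]
wrist_force: [-0.7, 0.0, 0.7]
width: 0.225
grip_force: 60.1
```

Request:
{"fn": "step_arm", "kwargs": {"targets": [[[0,0,0],[0,0.4,0],10],[[0,0,0],[0,0,0],10]]}}

```text
time: 15.68
tool_pos: [0.5368, -0.204, 0.1523]
tcp_rot: [-2.285, -2.156, -0.0]
wrist_force: [-0.2, -0.2, -0.4]
width: 0.226
grip_force: 60.0
```

Request:
{"fn": "step_arm", "kwargs": {"targets": [[[0,0,0],[0,0.3,0],10],[[0,0,0],[0,0,0],10]]}}

```text
time: 15.85
tool_pos: [0.5371, -0.204, 0.1523]
tcp_rot: [2.285, 2.156, 0.0]
wrist_force: [-0.5, 0.3, 0.1]
width: 0.224
grip_force: 60.0
```

Request:
{"fn": "step_arm", "kwargs": {"targets": [[[0,0,0],[0,0.3,0],10],[[0,0,0],[0,0.3,0],10],[[0,0,0],[0,0,0],10]]}}

```text
time: 16.1
tool_pos: [0.5377, -0.204, 0.1523]
tcp_rot: [2.285, 2.156, 0.0]
wrist_force: [-1.2, -0.2, -0.4]
width: 0.225
grip_force: 60.0
```

Request:
{"fn": "step_arm", "kwargs": {"targets": [[[0,0,0],[0,0.4,0],10],[[0,0,0],[0,0,0],10]]}}

```text
time: 16.27
tool_pos: [0.5379, -0.204, 0.1523]
tcp_rot: [-2.285, -2.156, 0.0]
wrist_force: [-1.5, 0.2, 0.7]
width: 0.221
grip_force: 60.0
```

Request:
{"fn": "step_arm", "kwargs": {"targets": [[[0,0,0],[0,0.3,0],10],[[0,0,0],[0,0,0],10]]}}

```text
time: 16.43
tool_pos: [0.538, -0.2041, 0.1523]
tcp_rot: [-2.284, -2.156, 0.001]
wrist_force: [-3.1, 0.5, 1.6]
width: 0.228
grip_force: 60.1
```

Contact with the back bar. Pressing in gradually.

Request:
{"fn": "step_arm", "kwargs": {"targets": [[[0,0,0],[0,0.4,0],10],[[0,0,0],[0,0,0],10]]}}

```text
time: 16.6
tool_pos: [0.5383, -0.204, 0.1524]
tcp_rot: [-2.284, -2.155, 0.001]
wrist_force: [-4.6, 1.2, 3.5]
width: 0.223
grip_force: 60.3
```

Request:
{"fn": "step_arm", "kwargs": {"targets": [[[0,0,0],[0,0.4,0],10],[[0,0,0],[0,0,0],10]]}}

```text
time: 16.77
tool_pos: [0.5385, -0.2041, 0.1523]
tcp_rot: [-2.284, -2.155, 0.002]
wrist_force: [-5.7, 0.4, 3.5]
width: 0.225
grip_force: 60.5
```

Request:
{"fn": "step_arm", "kwargs": {"targets": [[[0,0,0],[0,0.4,0],10],[[0,0,0],[0,0.3,0],10],[[0,0,0],[0,0,0],10]]}}

```text
time: 17.02
tool_pos: [0.5388, -0.2041, 0.1524]
tcp_rot: [-2.283, -2.154, 0.003]
wrist_force: [-7.2, 0.6, 5.9]
width: 0.23
grip_force: 60.7
```

Request:
{"fn": "step_arm", "kwargs": {"targets": [[[0,0,0],[0,0,0],10],[[0,0,0],[0,0,0],10]]}}

```text
time: 17.18
tool_pos: [0.5387, -0.2041, 0.1524]
tcp_rot: [-2.283, -2.154, 0.002]
wrist_force: [-6.4, 0.1, 5.8]
width: 0.229
grip_force: 60.7
```

Request:
{"fn": "step_arm", "kwargs": {"targets": [[[0,0,0],[0,0.4,-0.2],10],[[0,0,0],[0,0.3,0],10],[[0,0,0],[0,0,0],10],[[0,0,0],[0,0,0],10]]}}

```text
time: 17.52
tool_pos: [0.539, -0.2041, 0.1524]
tcp_rot: [-2.283, -2.154, 0.004]
wrist_force: [-8.8, 1.3, 6.3]
width: 0.224
grip_force: 60.7
```

Request:
{"fn": "step_arm", "kwargs": {"targets": [[[0,0,0],[0,0,0],10],[[0,0,0],[0,0,0],10],[[0,0,0],[0,0,0],10],[[0,0,0],[0,0,0],10],[[0,0,0],[0,0,0],10]]}}

```text
time: 17.93
tool_pos: [0.539, -0.2041, 0.1524]
tcp_rot: [-2.283, -2.154, 0.004]
wrist_force: [-8.8, -0.0, 6.2]
width: 0.227
grip_force: 60.7
```

Request:
{"fn": "step_arm", "kwargs": {"targets": [[[0,0,0],[0,0,0],10],[[0,0,0],[0,0,0],10]]}}

```text
time: 18.1
tool_pos: [0.539, -0.2041, 0.1524]
tcp_rot: [-2.283, -2.154, 0.004]
wrist_force: [-7.8, 0.5, 6.1]
width: 0.227
grip_force: 60.7
```

The back bar has been held at about 8.4 N for more than 0.6 s. Now I'll ease off slightly and slide along tool +x (bed +y) towards the side bar.

Request:
{"fn": "step_arm", "kwargs": {"targets": [[[0,0,0],[0,0,0],10],[[0,0,0],[0,0,-0.3],10],[[0,0,0],[0,-0.2,-0.2],10],[[0,0,0],[0.5,0,0],10],[[0,0,0],[0,0,0],10]], "grip_force": 80}}

```text
time: 18.52
tool_pos: [0.5389, -0.2039, 0.1525]
tcp_rot: [-2.284, -2.154, 0.004]
wrist_force: [-6.5, -1.1, 2.5]
width: 0.226
grip_force: 78.0
```

Request:
{"fn": "step_arm", "kwargs": {"targets": [[[0,0,0],[0.5,0,0],10],[[0,0,0],[0.3,0,0],10],[[0,0,0],[0,0,0],10]]}}

```text
time: 18.77
tool_pos: [0.539, -0.2032, 0.1525]
tcp_rot: [-2.284, -2.154, 0.004]
wrist_force: [-6.5, -2.2, 2.1]
width: 0.224
grip_force: 78.0
```

Sliding works: friction is about 2 N and the back press is about 6.5 N.

Request:
{"fn": "step_arm", "kwargs": {"targets": [[[0,0,0],[0.5,0,0],10],[[0,0,0],[0.3,0,0],10],[[0,0,0],[0,0,0],10]]}}

```text
time: 19.02
tool_pos: [0.539, -0.2024, 0.1525]
tcp_rot: [-2.284, -2.154, 0.004]
wrist_force: [-8.0, -1.6, 2.0]
width: 0.226
grip_force: 78.0
```

Request:
{"fn": "step_arm", "kwargs": {"targets": [[[0,0,0],[0.5,0,0],10],[[0,0,0],[0,0,0],10]]}}

```text
time: 19.18
tool_pos: [0.5391, -0.2019, 0.1525]
tcp_rot: [-2.284, -2.154, 0.004]
wrist_force: [-7.0, -2.0, 2.1]
width: 0.225
grip_force: 78.0
```

Request:
{"fn": "step_arm", "kwargs": {"targets": [[[0,0,0],[0.3,0,0],10],[[0,0,0],[0,0,0],10]]}}

```text
time: 19.35
tool_pos: [0.5391, -0.2017, 0.1525]
tcp_rot: [-2.284, -2.154, 0.004]
wrist_force: [-6.6, -2.0, 2.6]
width: 0.222
grip_force: 78.0
```

Request:
{"fn": "step_arm", "kwargs": {"targets": [[[0,0,0],[0.4,0,0],10],[[0,0,0],[0.3,0,0],10],[[0,0,0],[0,0,0],10]]}}

```text
time: 19.6
tool_pos: [0.5391, -0.201, 0.1525]
tcp_rot: [-2.284, -2.154, 0.004]
wrist_force: [-6.0, -1.6, 2.4]
width: 0.223
grip_force: 78.0
```

Request:
{"fn": "step_arm", "kwargs": {"targets": [[[0,0,0],[0.5,0,0],10],[[0,0,0],[0,0,0],10]]}}

```text
time: 19.77
tool_pos: [0.5392, -0.2004, 0.1525]
tcp_rot: [-2.284, -2.154, 0.004]
wrist_force: [-6.3, -2.0, 2.6]
width: 0.22
grip_force: 78.0
```

Request:
{"fn": "step_arm", "kwargs": {"targets": [[[0,0,0],[0.3,0,0],10],[[0,0,0],[0,0,0],10]]}}

```text
time: 19.93
tool_pos: [0.5392, -0.2001, 0.1525]
tcp_rot: [-2.284, -2.154, 0.004]
wrist_force: [-6.9, -2.4, 2.2]
width: 0.224
grip_force: 78.0
```

Request:
{"fn": "step_arm", "kwargs": {"targets": [[[0,0,0],[0.4,0,0],10],[[0,0,0],[0.3,0,0],10],[[0,0,0],[0,0,0],10]]}}

```text
time: 20.18
tool_pos: [0.5392, -0.1995, 0.1525]
tcp_rot: [-2.284, -2.154, 0.004]
wrist_force: [-5.9, -2.4, 2.1]
width: 0.224
grip_force: 78.0
```

Request:
{"fn": "step_arm", "kwargs": {"targets": [[[0,0,0],[0.5,0,0],10],[[0,0,0],[0,0,0],10]]}}

```text
time: 20.35
tool_pos: [0.5392, -0.1989, 0.1525]
tcp_rot: [-2.284, -2.154, 0.004]
wrist_force: [-6.9, -2.8, 1.6]
width: 0.222
grip_force: 78.0
```

Request:
{"fn": "step_arm", "kwargs": {"targets": [[[0,0,0],[0.3,0,0],10],[[0,0,0],[0,0,0],10]]}}

```text
time: 20.52
tool_pos: [0.5392, -0.1987, 0.1525]
tcp_rot: [-2.284, -2.154, 0.004]
wrist_force: [-6.2, -2.6, 2.1]
width: 0.229
grip_force: 78.0
```

Request:
{"fn": "step_arm", "kwargs": {"targets": [[[0,0,0],[0.4,0,0],10],[[0,0,0],[0.3,0,0],10],[[0,0,0],[0,0,0],10]]}}

```text
time: 20.77
tool_pos: [0.5393, -0.198, 0.1525]
tcp_rot: [-2.284, -2.154, 0.004]
wrist_force: [-5.6, -1.9, 1.6]
width: 0.223
grip_force: 78.0
```

Request:
{"fn": "step_arm", "kwargs": {"targets": [[[0,0,0],[0.5,0,0],10],[[0,0,0],[0,0,0],10]]}}

```text
time: 20.93
tool_pos: [0.5393, -0.1977, 0.1525]
tcp_rot: [-2.284, -2.154, 0.004]
wrist_force: [-7.4, -2.9, 2.4]
width: 0.225
grip_force: 78.0
```

Request:
{"fn": "step_arm", "kwargs": {"targets": [[[0,0,0],[0.3,0,0],10],[[0,0,0],[0,0,0],10]]}}

```text
time: 21.1
tool_pos: [0.5393, -0.1976, 0.1525]
tcp_rot: [-2.284, -2.155, 0.005]
wrist_force: [-6.8, -4.0, 1.8]
width: 0.226
grip_force: 78.0
```

Contact with the side bar. Pressing.

Request:
{"fn": "step_arm", "kwargs": {"targets": [[[0,0,0],[0.4,0,0],10],[[0,0,0],[0.3,0,0],10],[[0,0,0],[0,0,0],10]]}}

```text
time: 21.35
tool_pos: [0.5393, -0.1973, 0.1525]
tcp_rot: [-2.284, -2.155, 0.006]
wrist_force: [-6.6, -5.1, 2.8]
width: 0.22
grip_force: 78.0
```

Request:
{"fn": "step_arm", "kwargs": {"targets": [[[0,0,0],[0.4,0,0],10],[[0,0,0],[0,0,0],10]]}}

```text
time: 21.52
tool_pos: [0.5393, -0.1972, 0.1526]
tcp_rot: [-2.285, -2.156, 0.006]
wrist_force: [-7.8, -5.1, 1.7]
width: 0.227
grip_force: 78.0
```

Request:
{"fn": "step_arm", "kwargs": {"targets": [[[0,0,0],[0.4,0,0],10],[[0,0,0],[0.4,0,0],10],[[0,0,0],[0,0,0],10]]}}

```text
time: 21.77
tool_pos: [0.5394, -0.1969, 0.1527]
tcp_rot: [2.285, 2.156, -0.007]
wrist_force: [-8.2, -7.8, 1.2]
width: 0.225
grip_force: 78.0
```

Request:
{"fn": "step_arm", "kwargs": {"targets": [[[0,0,0],[0.4,0,0],10],[[0,0,0],[0,0,0],10]]}}

```text
time: 21.93
tool_pos: [0.5394, -0.1967, 0.1527]
tcp_rot: [2.285, 2.156, -0.007]
wrist_force: [-7.4, -8.2, 1.9]
width: 0.223
grip_force: 78.0
```

Request:
{"fn": "step_arm", "kwargs": {"targets": [[[0,0,0],[0.4,0,0],10],[[0,0,0],[0.3,0,0],10],[[0,0,0],[0,0,0],10]]}}

```text
time: 22.18
tool_pos: [0.5394, -0.1964, 0.1527]
tcp_rot: [2.284, 2.156, -0.008]
wrist_force: [-7.3, -9.5, 2.7]
width: 0.223
grip_force: 78.0
```

Request:
{"fn": "step_arm", "kwargs": {"targets": [[[0,0,0],[0,0,0],10],[[0,0,0],[0,0,0],10],[[0,0,0],[0,0,0],10],[[0,0,0],[0,0,0],10]]}}

```text
time: 22.52
tool_pos: [0.5394, -0.1964, 0.1528]
tcp_rot: [2.284, 2.156, -0.008]
wrist_force: [-8.3, -9.6, 1.5]
width: 0.225
grip_force: 77.9
```

Request:
{"fn": "step_arm", "kwargs": {"targets": [[[0,0,0],[0,0,0],10],[[0,0,0],[0,0,0],10],[[0,0,0],[0,0,0],10],[[0,0,0],[0,0,0],10]]}}

```text
time: 22.85
tool_pos: [0.5394, -0.1964, 0.1527]
tcp_rot: [2.284, 2.156, -0.008]
wrist_force: [-7.1, -10.0, 1.9]
width: 0.226
grip_force: 77.9
```

Side bar at about 7.5 N net, held for more than 0.6 s. Now easing both presses a little, softening the grip and opening.

Request:
{"fn": "step_arm", "kwargs": {"targets": [[[0,0,0],[-0.5,-0.2,0],10],[[0,0,0],[-0.5,-0.2,0],10],[[0,0,0],[-0.3,-0.2,0],10],[[0,0,0],[0,0,0],10]]}}

```text
time: 23.18
tool_pos: [0.5392, -0.1968, 0.1526]
tcp_rot: [2.285, 2.156, -0.005]
wrist_force: [-4.9, -6.5, -0.1]
width: 0.224
grip_force: 78.0
```

Request:
{"fn": "step_arm", "kwargs": {"targets": [[[0,0,0],[0,0,0],10],[[0,0,0],[0,0,0],10],[[0,0,0],[0,0,0],10]], "grip_force": 20}}

```text
time: 23.43
tool_pos: [0.5392, -0.1968, 0.1526]
tcp_rot: [2.285, 2.156, -0.005]
wrist_force: [-6.3, -7.4, -0.2]
width: 0.227
grip_force: 78.0
```

Request:
{"fn": "step_arm", "kwargs": {"targets": [[[0,0,0],[0,0,0],22],[[0,0,0],[0,0,0],26],[[0,0,0],[0,0,0],30],[[0,0,0],[0,0,0],36],[[0,0,0],[0,0,0],42]]}}

```text
time: 23.85
tool_pos: [0.5408, -0.1949, 0.1533]
tcp_rot: [2.284, 2.156, 0.001]
wrist_force: [0.2, 0.4, 0.5]
width: 0.49
grip_force: 0.0
```

Request:
{"fn": "step_arm", "kwargs": {"targets": [[[0,0,0],[0,0,0],48],[[0,0,0],[0,0,0],50],[[0,0,0],[0,0,0],50]]}}

```text
time: 24.1
tool_pos: [0.5404, -0.195, 0.1531]
tcp_rot: [2.285, 2.156, 0.0]
wrist_force: [-0.5, 0.8, 0.3]
width: 0.587
grip_force: 0.0
```

Free. Now rising 110 mm and moving away to look.

Request:
{"fn": "step_arm", "kwargs": {"targets": [[[0,0,0],[0,0,-5],50],[[0,0,0],[0,0,-15],50],[[0,0,0],[0,0,-30],50],[[0,0,0],[0,0,-35],50],[[0,0,0],[0,0,-35],50]]}}

```text
time: 24.52
tool_pos: [0.5396, -0.1948, 0.2739]
tcp_rot: [-2.284, -2.155, 0.001]
wrist_force: [0.7, 0.6, 0.2]
width: 0.584
grip_force: 0.0
```

Request:
{"fn": "step_arm", "kwargs": {"targets": [[[0,0,0],[-35,0,-10],50],[[0,0,0],[-38,0,0],50],[[0,0,0],[-38,0,0],50],[[0,0,0],[-38,0,0],50],[[0,0,0],[-38,0,0],50]]}}

```text
time: 24.93
tool_pos: [0.5292, -0.3834, 0.284]
tcp_rot: [2.284, 2.156, 0.0]
wrist_force: [-0.3, -0.3, -0.4]
width: 0.582
grip_force: 0.0
```

Request:
{"fn": "step_arm", "kwargs": {"targets": [[[0,0,0],[-30,0,0],50],[[0,0,0],[-20,0,0],50],[[0,0,0],[0,0,0],50]]}}

```text
time: 25.18
tool_pos: [0.5256, -0.436, 0.2832]
tcp_rot: [2.288, 2.151, -0.002]
wrist_force: [0.2, -0.4, 0.2]
width: 0.587
grip_force: 0.0
```

Run:
```python
from h import *
a=[]
for c in("top","side"):
    im=read_camera(c)[:,:,::-1];cv2.imwrite(f"pics/{c}2.png",im)
    u,v=proj(c,[[.5327,-.195,.06]])[0].astype(int)
    a.append(cv2.resize(im[v-36:v+36,u-40:u+40],(400,360),interpolation=cv2.INTER_CUBIC))
b=[cv2.resize(cv2.imread(f"pics/{c}2.png"),(400,300)) for c in("top","side")]
cv2.imwrite("pics/z3.png",cv2.resize(np.vstack([np.hstack(a),cv2.resize(np.hstack(b),(800,300))]),(720,594)))
```

```text
(no output)
```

View pics/z3.png

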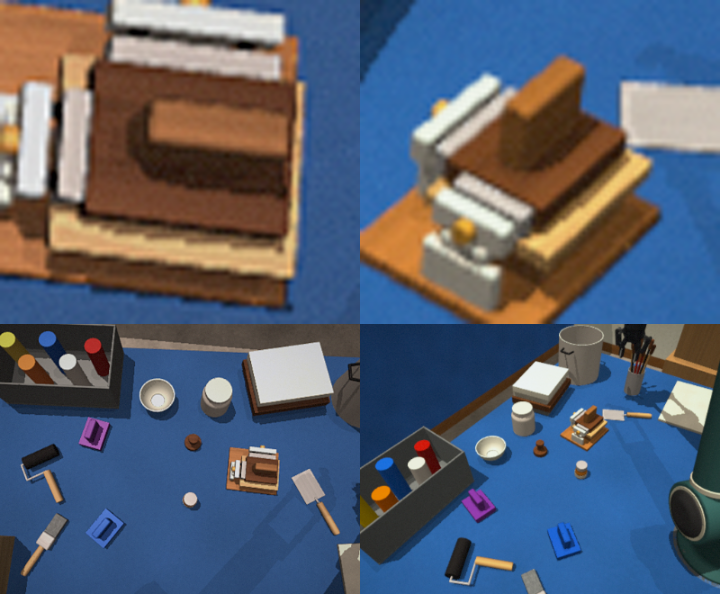

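The block lies flat and square against both bars with a margin on the free sides, and the bystanders stand where they were (stamp, jar, tub and bowl all in place). Handing in.

```bash
python3 -c "
from workcell import *
print(finish_job())"
```

```text
the job is handed in; nothing more can be done
None
```

The job is handed in: the block is flat and square on the bed, pressed first against the long back bar (about 8 N), then against the side bar (about 7.5 N net), and let go at about 25 s with the stamp, jar, tub and bowl not disturbed.

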